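# Load a confectionery mould into its bed and latch it

### The job

Get the loose blue mould held for brushing out its cavities: turn the latch on the mould bed out of the way, slide the mould across the table, up the bevelled lip and in between the two white rails until it sits fully home and flat against the end stop, then turn the latch fully shut behind it so that it cannot slide back out. The mould is to be slid, never picked up or tipped, and leave the other things on the table where they are.

Things in the scene. Friction and masses are not known exactly. Their poses are not given: they have to be found in the camera images.
- mould: Loose rigid plastic mould, light blue, a flat block 100 (its x) by 140 (its y) by 24 mm high with 12 round cavities in its top; too wide to grip. Origin at the centre of its underside. It starts flat on the table right of the bed, outside its mouth, its y axis within 0.3 rad of the bed's. End for end it is the same.
- mould_bed: Fixed mould bed: dark steel plate 4 mm thick, 148 mm wide (an ear carries the latch), with two white rails and a white end stop, tops 20 mm over the table. Origin: on table level under the centre of the seated mould, so the mould is home with its origin at (0, 0, 0.004) of this frame and y axes parallel. y points along the channel from the open mouth to the end stop.
- bed_mouth (a point): Middle of the channel between the rails' ends, on the plate, at y = -70 mm of the bed. The rails' inner faces stand at x = +-60 mm here and draw in to +-52 mm at y = -46 mm (2 mm beside the mould each side). The plate runs out to y = -105 mm, then a bevelled lip falls 4 mm to the table at y = -127 mm.
- bed_stop (a point): Middle of the end stop's inner face, on the plate, at y = +70 mm of the bed: the mould's leading edge touches it when home.
- latch_grip (a point): Middle of the latch knob's black wing grip, on its vertical turning axis, 45 mm over the table, at x = -79, y = -79.5 mm of the bed, beside the mouth on the robot's side. The wing is 12 mm thick, 40 mm long and 26 mm high (30 to 56 mm over the table); its length lies along the steel latch arm below it, which is along this point's -y.
- latch (a joint): Turn latch angle, rad, growing anticlockwise from above; range -0.2 to 1.57. 0 is open: the steel arm (68 mm from the axis, 16 wide, 11 to 21 mm over the table) points along the bed's -y beside the mould's path. 1.57 is fully shut, at its stop: the arm lies along the bed's +x, 1.5 mm behind a seated mould. Over 0.25 it is in the mould's way. Stiff, stays put; starts nearly shut.
- nozzle: Bystander: steel piping nozzle, 33 mm wide, 44 mm high, standing behind the bed. Origin at the centre of its underside.
- shaker: Bystander: cream shaker with a dark lid, 58 mm wide, 101 mm high, standing left of the bed. Origin at the centre of its underside.
- tape_masking: Bystander: roll of yellow masking tape, 94 mm across, 18 mm high, lying behind the bed. Origin at the centre of its underside.

How it is judged:
On the way, in this order (a step that is already met when the one before it is completed fails the run):
1. the latch is turned open, clear of the mouth (value of joint latch below 0.4 rad), for 0.1 s.
2. the mould has been slid in to the end stop while the latch is open (value of joint latch below 0.6 rad and y of mould in the frame of mould_bed above -0.012 m and angle between the y axis of mould and the y axis of mould_bed, either way round below 0.08 rad), for 0.1 s.
At the end, for the whole second after the job is handed in: The mould lies flat on the bed plate between the rails, within 4 mm of its home point across and along the channel and square to it within 0.05 rad, at rest; the latch is shut behind it (joint above 1.4) (x of mould in the frame of mould_bed between -0.004 and 0.004 m and y of mould in the frame of mould_bed between -0.004 and 0.003 m and z of mould in the frame of mould_bed between 0.001 and 0.007 m and angle between the y axis of mould and the y axis of mould_bed, either way round below 0.05 rad and angle between mould's own z axis and vertical below 0.03 rad and value of joint latch above 1.4 rad and linear speed of mould below 0.01 m/s and velocity of joint latch below 0.05 rad/s); the robot touches nothing.
It fails at once if the mould was lifted or tipped (height (world z) of mould above 0.025 m or angle between mould's own z axis and vertical above 0.3 rad).
It fails at once if a bystander was shifted by more than 3 cm (distance of any of nozzle, shaker, tape_masking from where it was at the start of the episode above 0.03 m).
It also fails if it takes over 72 s, if anything falls off the work surface, if the arm or the gripper's body presses on something with over 40 N, if the wrist force passes 120 N, or if a joint passes its speed limit or range.

### The arm

A 6-joint arm with a two-finger parallel gripper is mounted at the origin on a cart in front of the work surface, level with it; the furniture and walls round the work are solid. World frame = base frame: x ahead of the robot, y to its left, z up, the work surface at z = 0. Lengths are in m, angles in rad, forces in N, time in s.
With the tool pointing down it reaches from about 0.225 to 0.725 m from the base axis. Payload 3.1 kg.
Tool frame: the origin (TCP) lies on the centre line of the jaws, within the pads' length; the fingertips stand r.tcp_to_tips ahead of it and the grasp point (between the pads) lies 11 mm behind it (r.tcp_to_tips is the distance from the TCP to the fingertips, in m); z points along the fingers, y is the direction in which the jaws open and shut (so a half turn about z gives the same grasp; the last joint's range is limited). The gripper opens to 85 mm and grips with 20 to 120 N. Pads are 22 mm wide; open, the fingers measure 114 mm over their backs; the gripper's body (76 mm by 85 mm) begins 54 mm behind the grasp point. The pads swing forward as they close: fully open they stand 13 mm farther back than shut.
Start: joints at [-1.427, 0.048, 0.099, 1.622, 0, 1.443], TCP at [0.141, -0.506, 0.239] pointing down, gripper open.
Joint ranges: [-2.91, 2.91], [-0.99, 1.94], [-1.21, 1.42], [-2.12, 2.29], [-1.49, 1.47], [-3.14, 3.14]. Speed limits (rad/s): [2.79, 2.79, 3.14, 3.14, 3.14, 3.14].

### API

Orientations are given as a rotation vector (axis times angle).
In Python, from bench import r, viewer, workorder gives the robot as it stands.
- The arm moves only by the tool jog_arm, never from a script. Its argument "rows" is a list of rows, each a list of 3 entries, a list of its own where there are three numbers: the shift along the tool's x, y, z in mm, then the turn, a rotation vector about the tool's x, y, z in rad, then the finger opening in mm, from 0 to 85.4. A call has 1 to 20 rows; each row is the pose to reach, as a shift and turn from the pose commanded when the call began, along the tool's axes at that moment; what a row does not reach only later rows make up. A row lasts 1/10 s, in which the tool goes at most 50 mm and 8.59 degrees, less where a joint would pass 70% of its speed; a pose out of reach is approached as far as the arm can. A call with a gripper value outside its range is refused whole. The fingers move at their own pace and stop on an object; "grip_force" is the grip in N (left out, the last holds). Time passes only in rows, so rows that repeat a pose let the fingers close. It gives the time, the measured TCP pose, the force and the opening at its end, in the units of the state.
- r.observe(): the state, without advancing time (a new reading comes with each control period).
- viewer.grab_frame(name): name is "side" or "top"; returns the picture (420x560x3 uint8, red, green, blue); there is no depth.
- viewer.calibration(name): a dict with "fov_y" (degrees; the focal length in pixels is half the picture's height over the tangent of half this angle, whatever the lens; pixels are square), "cx", "cy" (the principal point, pixels), "position" and "attitude" of the camera in the world. Camera axes: x right, y down, z forward; pixel columns grow to the right and rows downward; lengths in m; the calibration is good to about 2 mm. A picture is of the moment at which its call begins. calibration takes no time and is no camera call.
- workorder.hand_in(): hands the job in, once; it reports no verdict.
The state is a dict: "t": time; "joint_pos": joint angles; "joint_velocities": joint speeds; "joint_efforts": joint torques, N m; "eef_pos": TCP position; "tcp_rot": TCP orientation; "wrist_force": force on the tool from outside, world axes, zero at the start; "torque": the same for the moment, N m; "gripper_width": finger opening in m.
Only numpy, scipy, OpenCV 4.12 (cv2) and the standard library are available. Lean on these libraries where they do the work, as an engineer would, in place of code of your own. Each camera call takes 0.05 s, during which the arm holds its last target. There are 200 camera calls.

## Working session

There is one attempt and no reset: what is moved stays moved. The work goes in short steps, Python scripts to look and compute and a tool call to move; the robot and the scene stay as the last step left them, time stands still between calls to the robot, and variables do not carry over. Pictures are saved under pics/ and viewed, about 8 in all and at most 12, crops included, and the job is handed in when it is done.

Besides the shell and the picture viewer there is one more tool, called after "Emit:" by a JSON object that holds its "op" and its "data", one argument or row to a line. jog_arm: Moves the arm, as the interface text tells. Its arguments: {"type":"object","properties":{"rows":{"type":"array"},"grip_force":{"type":"number"}},"required":["rows"]}

```bash
ls; mkdir -p pics; python3 - <<'E'
from bench import r, viewer, workorder
import cv2
for n in ("top","side"):
    f=viewer.grab_frame(n); cv2.imwrite(f"pics/{n}0.png",f[:,:,::-1]); print(n,viewer.calibration(n))
print(r.observe(), r.tcp_to_tips)
E
```

```text
pics
top {'fov_y': 45.94650976457746, 'cx': 281.5734104503969, 'cy': 216.8256730832555, 'position': array([0.52779938, 0.02747049, 1.06521909]), 'attitude': array([-2.14038772,  2.19853963, -0.10286784])}
side {'fov_y': 52.858001093849964, 'cx': 277.2930783901234, 'cy': 213.32929931603468, 'position': array([ 0.36862801, -0.76446998,  0.45216027]), 'attitude': array([-2.01405694,  0.28559634, -0.19271269])}
{'t': 0.1, 'joint_pos': array([-1.42679513e+00,  4.86766926e-02,  9.77527434e-02,  1.62203351e+00,
        1.24617050e-05,  1.44300865e+00]), 'joint_velocities': array([-0.00082189, -0.00099272,  0.00335682,  0.00163716, -0.0008138 ,
        0.00089143]), 'joint_efforts': array([ 2.82133180e-03, -3.39849257e+01,  3.20936501e+01,  1.57668698e-02,
       -1.52911834e-04, -4.28992266e-06]), 'eef_pos': array([ 0.14085745, -0.50518236,  0.23823334]), 'tcp_rot': array([-3.11048767e+00, -4.25319354e-01,  7.94011113e-06]), 'wrist_force': array([-0.08034694, -0.55425269,  0.37252407]), 'torque': array([ 0.04988389,  0.01177263, -0.01859211]), 'gripper_width': 0.08520450075417779} 0.008
```

View pics/top0.png

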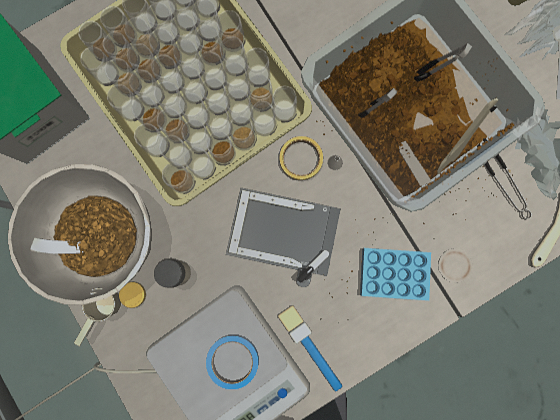

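View pics/side0.png

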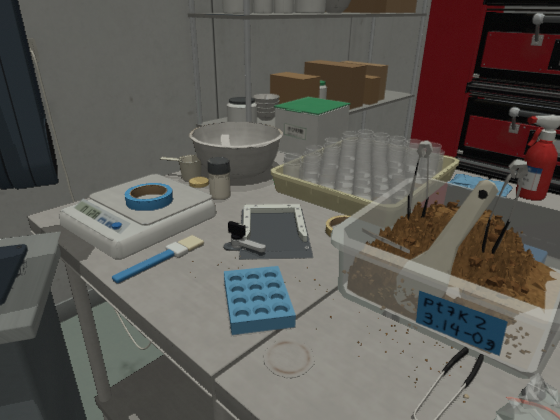

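The top view shows the bed centred near (283,228) with its mouth to the right, the latch knob near (310,267), the mould near (396,274), the tape at (302,158), the nozzle at (335,161) and the shaker at (172,272). Next I'll take an enlarged crop for corner positions.

```bash
cat > h.py <<'E'
import numpy as np, cv2
from scipy.spatial.transform import Rotation as R
from bench import r, viewer, workorder
def px2w(name,uv,z):
    c=viewer.calibration(name); f=210/np.tan(np.radians(c['fov_y']/2))
    M=R.from_rotvec(c['attitude']).as_matrix(); uv=np.atleast_2d(uv).astype(float)
    d=np.c_[(uv[:,0]-c['cx'])/f,(uv[:,1]-c['cy'])/f,np.ones(len(uv))]@M.T
    p=np.array(c['position']); return p+d*((z-p[2])/d[:,2])[:,None]
def w2px(name,P):
    c=viewer.calibration(name); f=210/np.tan(np.radians(c['fov_y']/2))
    M=R.from_rotvec(c['attitude']).as_matrix(); q=(np.atleast_2d(P)-c['position'])@M
    return np.c_[q[:,0]/q[:,2]*f+c['cx'],q[:,1]/q[:,2]*f+c['cy']]
def crop(name,out,x0,y0,w,h,k):
    f=viewer.grab_frame(name)[:,:,::-1]; cv2.imwrite('pics/'+out,cv2.resize(f[y0:y0+h,x0:x0+w],None,fx=k,fy=k,interpolation=cv2.INTER_CUBIC)); return f
E
python3 -c "
from h import *
i=cv2.imread('pics/top0.png')[170:320,220:445]
cv2.imwrite('pics/c1.png',cv2.resize(i,None,fx=3.5,fy=3.5,interpolation=cv2.INTER_CUBIC))
i=cv2.imread('pics/top0.png'); h=cv2.cvtColor(i,cv2.COLOR_BGR2HSV)
m=cv2.inRange(h,(90,60,60),(115,255,255)); m[:, :340]=0; m[:,440:]=0;m[310:]=0;m[:240]=0
m=cv2.morphologyEx(m,cv2.MORPH_CLOSE,np.ones((9,9)))
c=max(cv2.findContours(m,0,1)[0],key=cv2.contourArea);b=cv2.boxPoints(cv2.minAreaRect(c));print(b,cv2.minAreaRect(c));print(px2w('top',b,.022))"
```

```text
[[359.46695 295.52917]
 [362.47086 247.46692]
 [431.51364 251.7821 ]
 [428.50974 299.84436]] ((395.49029541015625, 273.6556396484375), (69.17752075195312, 48.156036376953125), 3.5763344764709473)
[[ 0.46136171 -0.12830435  0.022     ]
 [ 0.56106207 -0.13880211  0.022     ]
 [ 0.54815231 -0.2831585   0.022     ]
 [ 0.44871806 -0.2713285   0.022     ]]
```

View pics/c1.png

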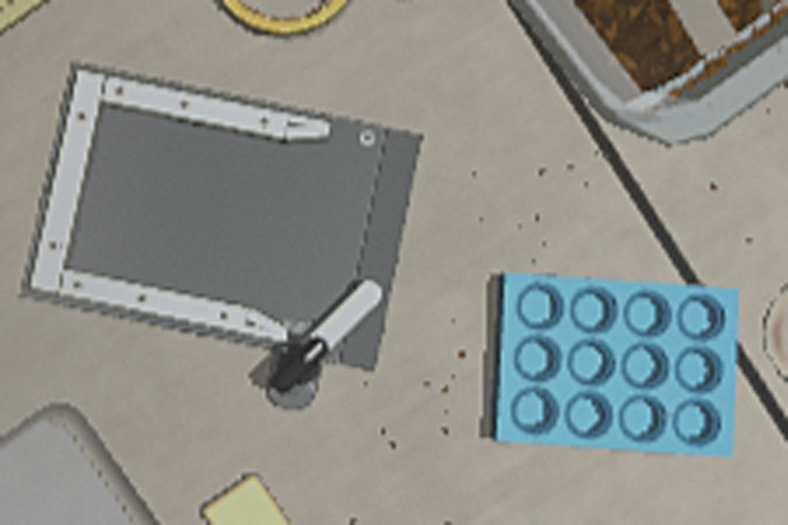

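```bash
cat > fit.py <<'E'
from h import *
from scipy.optimize import least_squares
def fit(bedpts,px,name='top'):
    B=np.array(bedpts,float); px=np.array(px,float)
    def W(p):
        c,s=np.cos(p[2]),np.sin(p[2]); return np.c_[p[0]+c*B[:,0]-s*B[:,1],p[1]+s*B[:,0]+c*B[:,1],B[:,2]]
    o=least_squares(lambda p:(w2px(name,W(p))-px).ravel(),[.5,0,0],loss='soft_l1'); return o.x,o.fun.reshape(-1,2)
def un(p,k=3.5,o=(220,170)): return (np.array(p)+.5)/k-.5+o
E
python3 - <<'E'
from fit import *
np.set_printoptions(precision=4,suppress=True)
p,f=fit([(.074,-.127,0),(-.074,-.127,0),(.052,.07,.02),(-.052,.07,.02),(.06,-.07,.02)],un([(422,134),(375,370),(104,104),(66,270),(329,136)]))
print('bed',p,'\n',f)
m,f=fit([(.05,.07,.024),(.05,-.07,.024),(-.05,-.07,.024),(-.05,.07,.024)],un([(503,272),(739,289),(732,456),(497,440)]))
print('mould',m,'\n',f)
c,s=np.cos(p[2]),np.sin(p[2]);M=np.array([[c,-s],[s,c]])
print('latch',p[:2]+M@[-.079,-.0795],'mould in bed',M.T@(m[:2]-p[:2]),m[2]-p[2])
a=px2w('top',un([(374,290)]),.021)[0];L=p[:2]+M@[-.079,-.0795];d=M.T@(a[:2]-L);print('tip',a,d,np.arctan2(d[0],-d[1]))
print(w2px('top',[[*L,.056],[*L,.0]])*3.5-np.array([220,170])*3.5)
print(R.from_rotvec(r.observe()['tcp_rot']).as_matrix())
E
```

```text
bed [ 0.6043  0.0423 -0.2272] 
 [[ 0.1417  0.2715]
 [ 0.5394  0.3436]
 [-0.8426 -0.4478]
 [-0.125   0.0643]
 [ 0.159  -0.2637]]
mould [ 0.5047 -0.2063 -0.0937] 
 [[ 0.456   0.0507]
 [-0.1632 -0.3323]
 [ 0.0167  0.1407]
 [-0.278   0.1235]]
latch [ 0.5094 -0.0174] mould in bed [-0.0411 -0.2646] 0.13350386602310105
tip [ 0.5526 -0.063   0.021 ] [ 0.0523 -0.0347] 0.9847806599174432
[[301.7729 363.9875]
 [297.643  362.417 ]]
[[ 0.9633  0.2685 -0.0003]
 [ 0.2685 -0.9633  0.0021]
 [ 0.0003 -0.0021 -1.    ]]
```

Emit:
{"op": "jog_arm", "data": {
  "rows": [
    [[486,-371,80],[0,0,-2.06],50],
    [[486,-371,80],[0,0,-2.06],50],
    [[486,-371,80],[0,0,-2.06],50],
    [[486,-371,80],[0,0,-2.06],50],
    [[486,-371,80],[0,0,-2.06],50],
    [[486,-371,80],[0,0,-2.06],50],
    [[486,-371,80],[0,0,-2.06],50],
    [[486,-371,80],[0,0,-2.06],50],
    [[486,-371,80],[0,0,-2.06],50],
    [[486,-371,80],[0,0,-2.06],50],
    [[486,-371,80],[0,0,-2.06],50],
    [[486,-371,80],[0,0,-2.06],50],
    [[486,-371,80],[0,0,-2.06],50],
    [[486,-371,80],[0,0,-2.06],50],
    [[486,-371,80],[0,0,-2.06],50],
    [[486,-371,120],[0,0,-2.06],50],
    [[486,-371,120],[0,0,-2.06],50],
    [[486,-371,120],[0,0,-2.06],50]
  ]
}}

```text
t: 1.9
eef_pos: [0.5079, -0.0181, 0.1183]
tcp_rot: [-1.239, -2.883, 0.001]
wrist_force: [0.5, -0.2, 1.6]
gripper_width: 0.0497
```

Emit:
{"op": "jog_arm", "data": {
  "rows": [
    [[-0.5,1.5,40],[0,0,0],50],
    [[-0.5,1.5,60],[0,0,0],50],
    [[-0.5,1.5,75],[0,0,0],50],
    [[-0.5,1.5,80],[0,0,0],50],
    [[-0.5,1.5,80],[0,0,0],50],
    [[-0.5,1.5,80],[0,0,0],50]
  ]
}}

```text
t: 2.5
eef_pos: [0.5125, -0.0176, 0.0414]
tcp_rot: [1.237, 2.884, 0.001]
wrist_force: [-0.9, 0.7, -0.2]
gripper_width: 0.0496
```

```bash
python3 -c "
from h import *
crop('side','s1.png',170,150,180,135,4.4)"
```

```text
(no output)
```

View pics/s1.png

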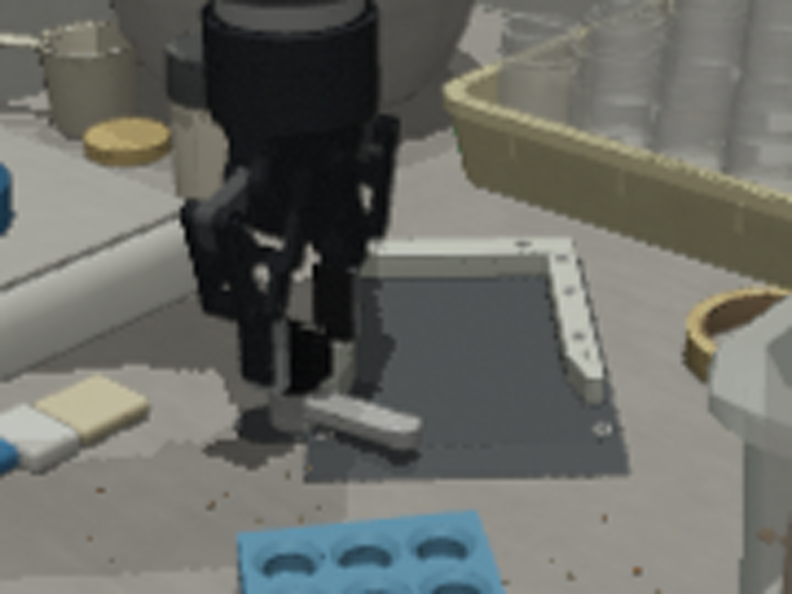

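The fingers straddle the wing, which shows near (310,360) in the crop, with the tips just above the arm. Next I close the grip and turn.

Emit:
{"op": "jog_arm", "data": {
  "rows": [
    [[0,0,2],[0,0,0],0],
    [[0,0,2],[0,0,0],0],
    [[0,0,2],[0,0,0],0],
    [[0,0,2],[0,0,0],0],
    [[0,0,2],[0,0,0],0],
    [[0,0,2],[0,0,0],0]
  ],
  "grip_force": 40
}}

```text
t: 3.15
eef_pos: [0.5118, -0.0172, 0.0384]
tcp_rot: [1.237, 2.886, 0.001]
wrist_force: [0.8, 0.2, 6.4]
gripper_width: 0.0112
```

Emit:
{"op": "jog_arm", "data": {
  "rows": [
    [[0,0,0],[0,0,0.1],0],
    [[0,0,0],[0,0,0.2],0],
    [[0,0,0],[0,0,0.3],0],
    [[0,0,0],[0,0,0.4],0],
    [[0,0,0],[0,0,0.5],0],
    [[0,0,0],[0,0,0.6],0],
    [[0,0,0],[0,0,0.7],0],
    [[0,0,0],[0,0,0.8],0],
    [[0,0,0],[0,0,0.9],0],
    [[0,0,0],[0,0,1.0],0],
    [[0,0,0],[0,0,1.06],0],
    [[0,0,0],[0,0,1.06],0],
    [[0,0,0],[0,0,1.06],0]
  ]
}}

```text
t: 4.45
eef_pos: [0.5079, -0.0181, 0.0384]
tcp_rot: [-2.527, -1.864, 0.01]
wrist_force: [-9.7, -3.2, 13.5]
gripper_width: 0.0115
```

Emit:
{"op": "jog_arm", "data": {
  "rows": [
    [[0,0,0],[0,0,0],40],
    [[0,0,0],[0,0,0],40],
    [[0,0,0],[0,0,0],40],
    [[0,0,-20],[0,0,0],40],
    [[0,0,-45],[0,0,0],60],
    [[0,0,-70],[0,0,0],60],
    [[-187,-33,-70],[0,0,-1.644],60],
    [[-187,-33,-70],[0,0,-1.644],60],
    [[-187,-33,-70],[0,0,-1.644],60],
    [[-187,-33,-70],[0,0,-1.644],60],
    [[-187,-33,-70],[0,0,-1.644],60],
    [[-187,-33,-70],[0,0,-1.644],60],
    [[-187,-33,-70],[0,0,-1.644],60],
    [[-187,-33,-70],[0,0,-1.644],60],
    [[-187,-33,-70],[0,0,-1.644],60],
    [[-187,-33,-70],[0,0,-1.644],60],
    [[-187,-33,-70],[0,0,-1.644],60],
    [[-187,-33,-70],[0,0,-1.644],60],
    [[-187,-33,-70],[0,0,-1.644],60],
    [[-187,-33,-70],[0,0,-1.644],60]
  ]
}}

```text
t: 6.45
eef_pos: [0.4241, -0.186, 0.1068]
tcp_rot: [-0.356, -3.121, -0.001]
wrist_force: [0.6, -1.2, -0.1]
gripper_width: 0.0601
```

```bash
python3 -c "
from h import *
crop('top','t1.png',220,170,225,150,3.5);o=r.observe();print(o['eef_pos'],o['joint_pos'],R.from_rotvec(o['tcp_rot']).as_matrix()[:,0])"
```

```text
[ 0.42416272 -0.18603784  0.10692037] [-5.58301333e-01 -1.00668172e-01 -3.09812834e-01  1.36231386e+00
  3.07717343e-05 -3.31200439e-01] [-9.74323063e-01  2.25153701e-01  6.16199781e-04]
```

View pics/t1.png

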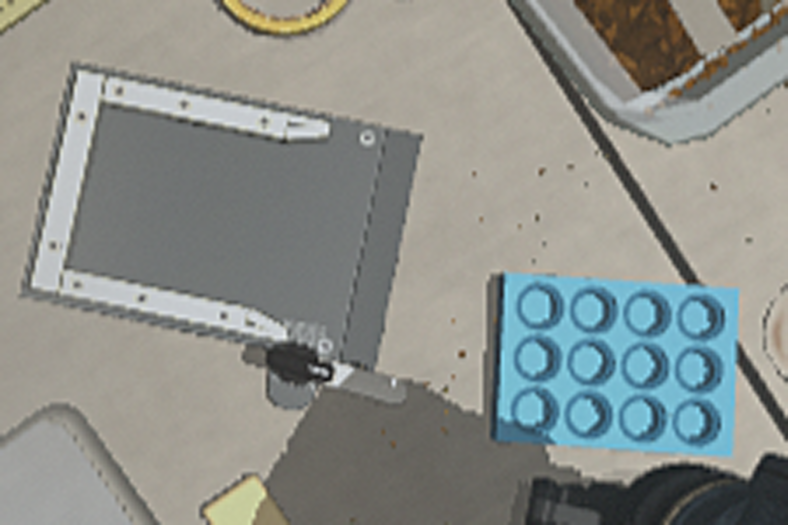

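The latch is open, with its arm running from (300,362) to (400,392), roughly parallel to the rails. The mould hasn't moved. I'll lower beside the mould's near side and check the tip height.

Emit:
{"op": "jog_arm", "data": {
  "rows": [
    [[0,0,40],[0,0,0],60],
    [[0,0,70],[0,0,0],60],
    [[0,0,85],[0,0,0],60],
    [[0,0,90],[0,0,0],60],
    [[0,0,90],[0,0,0],60],
    [[0,0,90],[0,0,0],60]
  ]
}}

```text
t: 7.1
eef_pos: [0.4251, -0.1867, 0.0184]
tcp_rot: [0.354, 3.12, -0.001]
wrist_force: [1.1, -0.3, 1.0]
gripper_width: 0.0599
```

```bash
python3 -c "
from h import *
crop('side','s2.png',150,200,180,135,4.4);print(r.observe()['eef_pos'])"
```

```text
[ 0.42545421 -0.18689667  0.0187956 ]
```

View pics/s2.png

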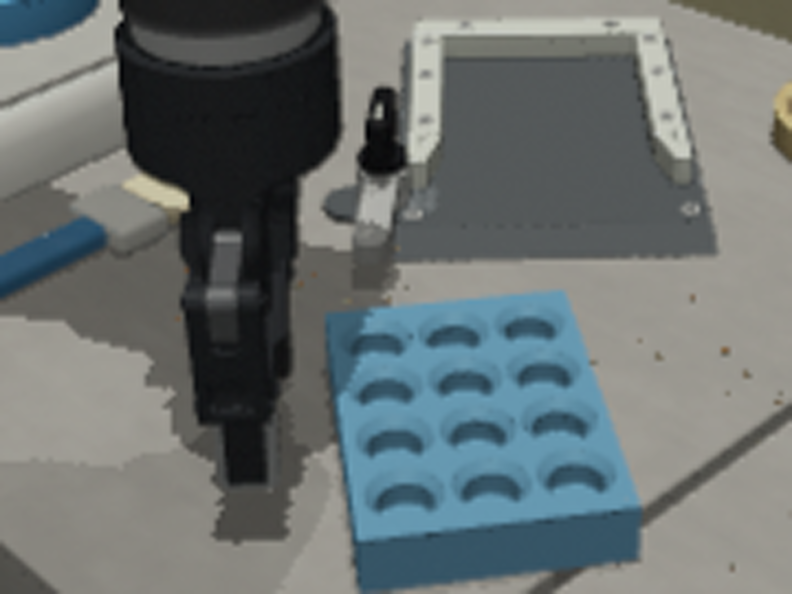

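```bash
python3 -c "
from h import *
P=np.array([.4254,-.1869])-np.array([.225,.974])*.044
for z in (0,.01,.02,.03): print(z,(w2px('side',[[*P,z]])-[150,200])*4.4)"
```

```text
0 [[249.70116902 534.78831778]]
0.01 [[247.94428552 512.93963742]]
0.02 [[246.16394294 490.79921907]]
0.03 [[244.35966828 468.36118024]]
```

The tips are about 23 mm up, or 5 mm above the TCP at this opening, so I lower 13 mm and then push sideways along the bed's +x.

Emit:
{"op": "jog_arm", "data": {
  "rows": [
    [[0,0,7],[0,0,0],60],
    [[0,0,13],[0,0,0],60],
    [[-8,0,13],[0,0,0],60],
    [[-16,0,13],[0,0,0],60],
    [[-22,0,13],[0,0,0],60],
    [[-27,0,13],[0,0,0],60],
    [[-32,0,13],[0,0,0],60],
    [[-37,0,13],[0,0,0],60],
    [[-42,0,13],[0,0,0],60],
    [[-47,0,13],[0,0,0],60],
    [[-52,0,13],[0,0,0],60],
    [[-57,0,13],[0,0,0],60],
    [[-61,0,13],[0,0,0],60],
    [[-61,0,13],[0,0,0],60]
  ]
}}

```text
t: 8.55
eef_pos: [0.4848, -0.2002, 0.0046]
tcp_rot: [0.354, 3.12, -0.0]
wrist_force: [-0.2, 0.4, -0.3]
gripper_width: 0.0598
```

Emit:
{"op": "jog_arm", "data": {
  "rows": [
    [[10,0,0],[0,0,0],60],
    [[22,0,0],[0,0,0],60],
    [[22,0,-30],[0,0,0],60],
    [[22,0,-80],[0,0,0],60],
    [[22,0,-80],[0,0,0],60],
    [[-62,-103,-80],[0,0,1.571],60],
    [[-62,-103,-80],[0,0,1.571],60],
    [[-62,-103,-80],[0,0,1.571],60],
    [[-62,-103,-80],[0,0,1.571],60],
    [[-62,-103,-80],[0,0,1.571],60],
    [[-62,-103,-80],[0,0,1.571],60],
    [[-62,-103,-80],[0,0,1.571],60],
    [[-62,-103,-80],[0,0,1.571],60],
    [[-62,-103,-80],[0,0,1.571],60],
    [[-62,-103,-80],[0,0,1.571],60],
    [[-62,-103,-80],[0,0,1.571],60],
    [[-62,-103,-80],[0,0,1.571],60],
    [[-62,-103,-80],[0,0,1.571],60]
  ]
}}

```text
t: 10.35
eef_pos: [0.5209, -0.314, 0.0844]
tcp_rot: [2.456, 1.958, 0.0]
wrist_force: [-0.4, 0.2, -0.5]
gripper_width: 0.0603
```

```bash
python3 -c "
from h import *
crop('top','t2.png',260,170,225,150,3.5);o=r.observe();print(o['eef_pos'],R.from_rotvec(o['tcp_rot']).as_matrix()[:,0])"
```

```text
[ 0.52092505 -0.3140688   0.0844094 ] [ 2.22821840e-01  9.74859178e-01 -1.03233052e-04]
```

View pics/t2.png

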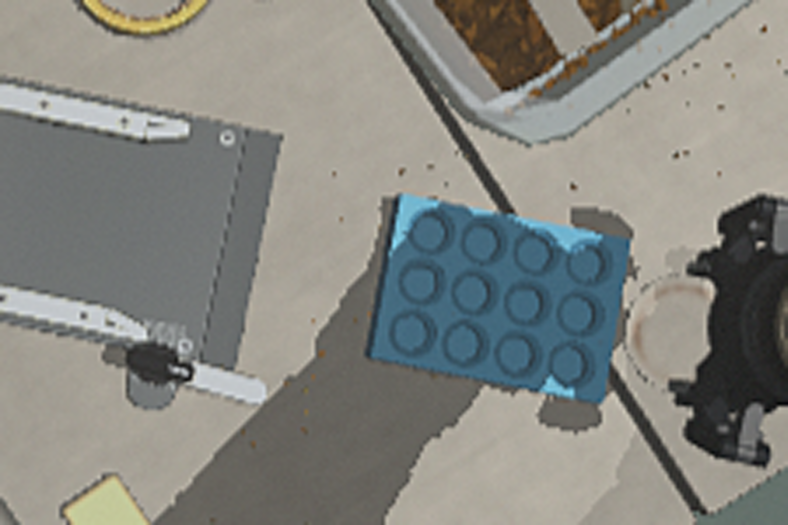

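The mould's top corners are at (402,194), (631,237), (604,404) and (370,356), and it now looks square to the bed.

```bash
python3 - <<'E'
from fit import *
p=np.array([.6043,.0423,-.2272])
m,f=fit([(.05,.07,.024),(.05,-.07,.024),(-.05,-.07,.024),(-.05,.07,.024)],un([(402,194),(631,237),(604,404),(370,356)],o=(260,170)))
c,s=np.cos(p[2]),np.sin(p[2]);M=np.array([[c,-s],[s,c]])
print(m,f,M.T@(m[:2]-p[:2]),m[2]-p[2],'tcp in bed',M.T@(r.observe()['eef_pos'][:2]-p[:2]))
# bed remeasure from lip corners
p2,f=fit([(.074,-.127,0),(-.074,-.127,0),(.06,-.07,.02)],un([(282,135),(234,370),(190,136)],o=(260,170)));print(p2,f)
E
```

```text
[ 0.5438295  -0.22256763 -0.2235052 ] [[-0.21010692 -0.32274197]
 [ 0.02338441  0.36711138]
 [-0.20450211 -0.25362181]
 [ 0.41287749  0.21600381]] [ 0.00074506 -0.27168177] 0.0036948034808337304 tcp in bed [-0.00096009 -0.36599069]
[ 0.60548194  0.04281774 -0.23709762] [[ 0.09153572  0.09346923]
 [ 0.09782665  0.31241876]
 [-0.18984438 -0.42689084]]
```

Emit:
{"op": "jog_arm", "data": {
  "rows": [
    [[0,0,45],[0,0,0],60],
    [[0,0,70],[0,0,0],60],
    [[0,0,78],[0,0,0],60],
    [[5,0,78],[0,0,0],60],
    [[10,0,78],[0,0,0],60],
    [[16,0,78],[0,0,0],60],
    [[22,0,78],[0,0,0],60],
    [[29,0,78],[0,0,0],60],
    [[36,0,78],[0,0,0],60],
    [[43,0,78],[0,0,0],60],
    [[50,0,78],[0,0,0],60],
    [[57,0,78],[0,0,0],60],
    [[64,0,78],[0,0,0],60],
    [[71,0,78],[0,0,0],60],
    [[78,0,78],[0,0,0],60],
    [[84,0,78],[0,0,0],60],
    [[89,0,78],[0,0,0],60],
    [[94,0,78],[0,0,0],60],
    [[99,0,78],[0,0,0],60],
    [[104,0,78],[0,0,0],60]
  ]
}}

```text
t: 12.4
eef_pos: [0.5443, -0.2124, 0.0062]
tcp_rot: [-2.458, -1.956, 0.0]
wrist_force: [-1.2, -1.1, 1.9]
gripper_width: 0.0603
```

Emit:
{"op": "jog_arm", "data": {
  "rows": [
    [[5,0,0],[0,0,0],60],
    [[10,0,0],[0,0,0],60],
    [[15,0,0],[0,0,0],60],
    [[20,0,-1],[0,0,0],60],
    [[25,0,-1],[0,0,0],60],
    [[30,0,-2],[0,0,0],60],
    [[35,0,-2],[0,0,0],60],
    [[40,0,-2],[0,0,0],60],
    [[40,0,-2],[0,0,0],60]
  ]
}}

```text
t: 13.3
eef_pos: [0.5536, -0.1727, 0.0083]
tcp_rot: [-2.456, -1.958, -0.001]
wrist_force: [0.2, 0.2, 0.0]
gripper_width: 0.0602
```

```bash
python3 -c "
from h import *
crop('top','t3.png',220,170,225,150,3.5);o=r.observe();print(o['eef_pos'],R.from_rotvec(o['tcp_rot']).as_matrix()[:,0])"
```

```text
[ 0.5536098  -0.17301835  0.00840984] [2.23302397e-01 9.74748816e-01 8.86206640e-04]
```

View pics/t3.png

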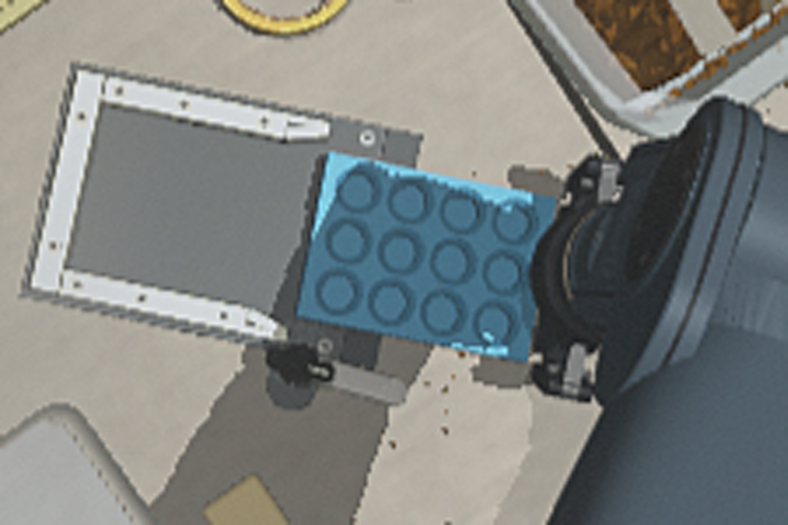

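The mould is centred in the mouth: its leading edge midpoint at (313,235) lies on the channel's midline, its slope is parallel to the rails, and the latch is clear. I'll continue in.

Emit:
{"op": "jog_arm", "data": {
  "rows": [
    [[5,0,0],[0,0,0],60],
    [[10,0,0],[0,0,0],60],
    [[16,0,0],[0,0,0],60],
    [[22,0,0],[0,0,0],60],
    [[28,0,0],[0,0,0],60],
    [[34,0,0],[0,0,0],60],
    [[40,0,0],[0,0,0],60],
    [[46,0,0],[0,0,0],60],
    [[52,0,0],[0,0,0],60],
    [[58,0,0],[0,0,0],60],
    [[64,0,0],[0,0,0],60],
    [[69,0,0],[0,0,0],60],
    [[74,0,0],[0,0,0],60],
    [[79,0,0],[0,0,0],60],
    [[79,0,0],[0,0,0],60]
  ]
}}

```text
t: 14.85
eef_pos: [0.5711, -0.0954, 0.008]
tcp_rot: [-2.456, -1.957, -0.002]
wrist_force: [0.6, -0.2, -0.1]
gripper_width: 0.0602
```

Emit:
{"op": "jog_arm", "data": {
  "rows": [
    [[5,0,0],[0,0,0],60],
    [[10,0,0],[0,0,0],60],
    [[15,0,0],[0,0,0],60],
    [[20,0,0],[0,0,0],60],
    [[25,0,0],[0,0,0],60],
    [[30,0,0],[0,0,0],60],
    [[35,0,0],[0,0,0],60],
    [[40,0,0],[0,0,0],60],
    [[44,0,0],[0,0,0],60],
    [[47,0,0],[0,0,0],60],
    [[50,0,0],[0,0,0],60],
    [[53,0,0],[0,0,0],60],
    [[55,0,0],[0,0,0],60],
    [[55,0,0],[0,0,0],60]
  ]
}}

```text
t: 16.25
eef_pos: [0.5835, -0.0427, 0.0084]
tcp_rot: [-2.457, -1.957, -0.001]
wrist_force: [-0.4, -0.2, -0.2]
gripper_width: 0.0602
```

Emit:
{"op": "jog_arm", "data": {
  "rows": [
    [[1.5,0,0],[0,0,0],60],
    [[3,0,0],[0,0,0],60],
    [[4,0,0],[0,0,0],60],
    [[5,0,0],[0,0,0],60],
    [[5,0,0],[0,0,0],60]
  ]
}}

```text
t: 16.75
eef_pos: [0.5847, -0.0382, 0.0084]
tcp_rot: [2.458, 1.957, 0.0]
wrist_force: [-0.9, -0.8, 0.3]
gripper_width: 0.0601
```

Emit:
{"op": "jog_arm", "data": {
  "rows": [
    [[1,0,0],[0,0,0],60],
    [[1.5,0,0],[0,0,0],60],
    [[1.5,0,0],[0,0,0],60]
  ]
}}

```text
t: 17.05
eef_pos: [0.585, -0.0368, 0.0084]
tcp_rot: [2.458, 1.957, 0.0]
wrist_force: [-1.0, -1.8, 0.7]
gripper_width: 0.0601
```

```bash
python3 -c "
from h import *
crop('top','t4.png',220,170,150,100,5);o=r.observe();print(o['eef_pos'],o['wrist_force'])"
```

```text
[ 0.58496355 -0.03683996  0.00839785] [-0.91395147 -1.08397576  0.58747665]
```

View pics/t4.png

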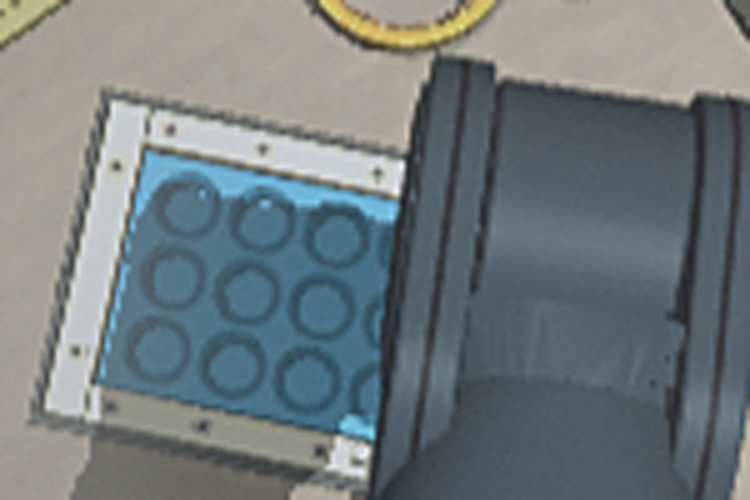

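The mould is square in the channel, with its leading edge from (147,150) to (97,385), within a couple of mm of the stop. The contact force hasn't risen yet, so I'll keep nudging until it does.

Emit:
{"op": "jog_arm", "data": {
  "rows": [
    [[1,0,0],[0,0,0],60],
    [[2,0,0],[0,0,0],60],
    [[2,0,0],[0,0,0],60]
  ]
}}

```text
t: 17.4
eef_pos: [0.5854, -0.0348, 0.0084]
tcp_rot: [2.458, 1.957, 0.0]
wrist_force: [-1.1, -1.2, 0.7]
gripper_width: 0.06
```

Emit:
{"op": "jog_arm", "data": {
  "rows": [
    [[1,0,0],[0,0,0],60],
    [[1.5,0,0],[0,0,0],60],
    [[1.5,0,0],[0,0,0],60]
  ]
}}

```text
t: 17.7
eef_pos: [0.5855, -0.0345, 0.0084]
tcp_rot: [2.457, 1.955, -0.003]
wrist_force: [-1.7, -5.5, 0.3]
gripper_width: 0.0601
```

Emit:
{"op": "jog_arm", "data": {
  "rows": [
    [[0.7,0,0],[0,0,0],60],
    [[1.5,0,0],[0,0,0],60],
    [[1.5,0,0],[0,0,0],60]
  ]
}}

```text
t: 18.0
eef_pos: [0.5853, -0.0344, 0.0085]
tcp_rot: [2.457, 1.953, -0.007]
wrist_force: [-2.0, -7.4, 2.4]
gripper_width: 0.0598
```

Emit:
{"op": "jog_arm", "data": {
  "rows": [
    [[-10,0,0],[0,0,0],60],
    [[-25,0,0],[0,0,0],60],
    [[-40,0,0],[0,0,0],60],
    [[-40,0,-40],[0,0,0],50],
    [[-40,0,-90],[0,0,0],50],
    [[-40,0,-90],[0,0,0],50],
    [[-40,0,-90],[0,0,0],50],
    [[-40,0,-90],[0,0,0],50]
  ]
}}

```text
t: 18.8
eef_pos: [0.5763, -0.0713, 0.0974]
tcp_rot: [-2.457, -1.955, 0.001]
wrist_force: [-0.1, 0.3, -0.6]
gripper_width: 0.0502
```

Emit:
{"op": "jog_arm", "data": {
  "rows": [
    [[37,-77,0],[0,0,0.073],50],
    [[37,-77,0],[0,0,0.073],50],
    [[37,-77,0],[0,0,0.073],50],
    [[37,-77,0],[0,0,0.073],50],
    [[37,-77,20],[0,0,0.073],50],
    [[37,-77,40],[0,0,0.073],50],
    [[37,-77,55],[0,0,0.073],50],
    [[37,-77,59],[0,0,0.073],50],
    [[37,-77,59],[0,0,0.073],50],
    [[37,-77,59],[0,0,0.073],0],
    [[37,-77,59],[0,0,0.073],0],
    [[37,-77,59],[0,0,0.073],0],
    [[37,-77,59],[0,0,0.073],0],
    [[37,-77,59],[0,0,0.073],0],
    [[37,-77,59],[0,0,0.073],0]
  ],
  "grip_force": 50
}}

```text
t: 20.3
eef_pos: [0.5082, -0.017, 0.0405]
tcp_rot: [-2.525, -1.864, 0.004]
wrist_force: [-7.9, 1.1, 6.2]
gripper_width: 0.0107
```

Emit:
{"op": "jog_arm", "data": {
  "rows": [
    [[0,-1,0],[0,0,-0.1],0],
    [[0,-1,0],[0,0,-0.2],0],
    [[0,-1,0],[0,0,-0.3],0],
    [[0,-1,0],[0,0,-0.4],0],
    [[0,-1,0],[0,0,-0.5],0],
    [[0,-1,0],[0,0,-0.6],0],
    [[0,-1,0],[0,0,-0.7],0],
    [[0,-1,0],[0,0,-0.8],0],
    [[0,-1,0],[0,0,-0.9],0],
    [[0,-1,0],[0,0,-1.0],0],
    [[0,-1,0],[0,0,-1.1],0],
    [[0,-1,0],[0,0,-1.2],0],
    [[0,-1,0],[0,0,-1.3],0],
    [[0,-1,0],[0,0,-1.4],0],
    [[0,-1,0],[0,0,-1.47],0],
    [[0,-1,0],[0,0,-1.47],0],
    [[0,-1,0],[0,0,-1.47],0]
  ]
}}

```text
t: 22.0
eef_pos: [0.5115, -0.0155, 0.0405]
tcp_rot: [0.62, 3.075, 0.008]
wrist_force: [3.9, 5.5, -1.6]
gripper_width: 0.0111
```

```bash
python3 -c "
from h import *
o=r.observe();print(o['eef_pos'],o['wrist_force'],o['torque'],o['gripper_width']);x=R.from_rotvec(o['tcp_rot']).as_matrix()[:,0];print(np.arctan2(x[1],x[0]), o['joint_pos'])"
```

```text
[ 0.51152653 -0.01547933  0.04051336] [ 3.90402089  5.52972838 -1.60582676] [ 0.82712553 -0.51845304  0.0366685 ] 0.011103493034075264
2.7434239132596803 [-0.16425722  0.06136664 -0.28573884  1.21936723  0.00479545  0.23391311]
```

Emit:
{"op": "jog_arm", "data": {
  "rows": [
    [[0,0,0],[0,0,-0.06],0],
    [[0,0,0],[0,0,-0.12],0],
    [[0,0,0],[0,0,-0.16],0],
    [[0,0,0],[0,0,-0.2],0],
    [[0,0,0],[0,0,-0.22],0],
    [[0,0,0],[0,0,-0.22],0]
  ]
}}

```text
t: 22.6
eef_pos: [0.5117, -0.015, 0.0406]
tcp_rot: [0.286, 3.123, 0.01]
wrist_force: [3.1, 7.2, -0.5]
gripper_width: 0.0109
```

```bash
python3 -c "
from h import *
o=r.observe();print(o['eef_pos'],o['wrist_force'],o['torque'],o['gripper_width']);x=R.from_rotvec(o['tcp_rot']).as_matrix()[:,0];print(np.arctan2(x[1],x[0]), o['joint_pos'])"
```

```text
[ 0.51170154 -0.01502151  0.04056216] [ 3.13981979  7.23420456 -0.45346098] [ 1.25689668 -0.65303688 -1.38967015] 0.010872904503671992
2.9588487198574995 [-0.16443203  0.06132333 -0.28569054  1.21924823  0.00664692  0.01831213]
```

The yaw torque jumped to -1.4 N m at yaw 2.96, so the latch is at its shut stop. I'll release, lift and look.

Emit:
{"op": "jog_arm", "data": {
  "rows": [
    [[0,0,0],[0,0,-0.2],0],
    [[0,0,0],[0,0,-0.18],40],
    [[0,0,0],[0,0,-0.18],40],
    [[0,0,0],[0,0,-0.18],40],
    [[0,0,0],[0,0,-0.18],40],
    [[0,0,-25],[0,0,-0.18],40],
    [[0,0,-60],[0,0,-0.18],40],
    [[0,0,-100],[0,0,-0.18],40],
    [[120,0,-140],[0,0,-0.18],40],
    [[180,0,-140],[0,0,-0.18],40],
    [[180,0,-140],[0,0,-0.18],40],
    [[180,0,-140],[0,0,-0.18],40],
    [[180,0,-140],[0,0,-0.18],40],
    [[180,0,-140],[0,0,-0.18],40]
  ]
}}

```text
t: 24.0
eef_pos: [0.3326, 0.0148, 0.1799]
tcp_rot: [-0.0, 3.139, -0.001]
wrist_force: [-0.1, -0.4, 0.4]
gripper_width: 0.0397
```

```bash
python3 -c "
from h import *
crop('top','t5.png',220,170,150,100,5);print(r.observe()['eef_pos'])"
```

```text
[0.33291592 0.014661   0.17953432]
```

View pics/t5.png

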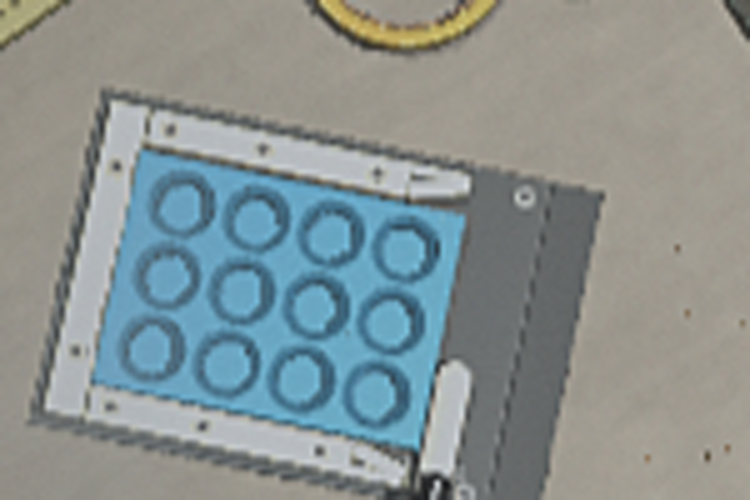

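The mould is flush against the stop, with its leading edge from (142,150) to (93,385). The latch arm at (452,365)–(432,485) lies across its rear edge, parallel to it. The arm is clear, so I hand in.

```bash
python3 -c "
from h import *
print(workorder.hand_in(), r.observe()['t'])"
```

```text
the job is handed in; nothing more can be done
the job is handed in; nothing more can be done
```

The mould is fully home in the bed and the latch is shut behind it. I handed the job in at about 24 s, and it gave no verdict.

I turned the latch open, squared the mould to the bed with a sideways push, and slid it up the lip to the end stop. I then turned the latch shut until it met its stop.

**Last checks:**
- **Mould:** the final top picture shows it flush against the end stop and square between the rails. The pushing force rose to about 7 N with no further travel when it met the stop.
- **Latch:** its arm lies parallel across the mould's rear edge. The turning torque jumped to about 1.4 N m at the shut stop.
- **Robot:** the arm stands clear of everything. The wrist force stayed under about 20 N in every reading.
- **Bystanders:** the tape was where it started in the last pictures. The nozzle and shaker were outside that crop, so I did not recheck them, but the arm did not work near either.

**Small disagreements:** at the end stop my vision estimate put the mould about 2 mm past home, which is within the camera and pad-size error. The gripper's yaw at the shut latch read about 0.04 rad past my estimate, which I put down to the gripper flexing and my bed-angle error.

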